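# Press a perfume cap home with one turn of the hand wheel

### The job

Press the cap onto the perfume bottle: with your fingertips, push the capping press's hand wheel round clockwise (seen from above) by its upright handle through exactly one full turn, so that the handle comes back to the red pointer, and then take your hand away. Only push the handle, do not grip it or spin the wheel, and do not carry on past the pointer into a second turn, which would crack the glass; leave the loose bottles and jar standing where they are.

Things in the scene. Friction and masses are not known exactly. Their poses are not given: they have to be found in the camera images.
- press: Small bench capping press, fixed to the table, standing at any place and yaw. Origin: centre of the underside of its round grey base (190 mm diameter, 14 mm thick); the wheel's vertical axis passes through it. Two pillars 16 mm thick at 60 mm to its +y and -y, a crosshead (36 x 150 mm) with its top at height 157 mm; between the pillars an amber glass bottle with a black cap held in the ram above it. Its own -x axis points from the wheel's axis to the red pointer.
- hub (a point): Point on the wheel's vertical axis at the top of the hub, 188 mm above the table. The horizontal steel wheel is 156 mm across the outside; its rim is a round bar 12 mm thick on a 72 mm radius with the bar's centre 180 mm (top 186 mm) above the table; three spokes, open between them. Nothing but the handle and hub stands above 186 mm.
- handle (a point): Centre of the top of the wheel's upright handle (at height 236 mm): a plain black post with a red top, 20 mm in diameter, standing on a spoke just inside the rim, 62 mm from the wheel's axis and rising 50 mm above the top of the rim, on a low collar 26 mm across whose top is at 187 mm; the post is a sleeve that revolves freely on its own pin, as on most hand wheels, so a pushing finger slides past it sideways with little drag. It goes round with the wheel.
- pointer (a point): Top of the fixed red pointer tab (height 175 mm), 102 mm from the wheel's axis, just outside the rim and below it (tab 16 x 12 mm). It marks where the handle stands at the start and after each full turn; seen only, it cannot be bumped.
- wheel (a joint): Angle of the wheel in rad: 0 at the start with the handle at the pointer, grows clockwise seen from above, 6.283 after one full turn; it does not wrap, there is no stop at one turn (one only at 9.0 rad, and one at -0.3). Stiff: the handle needs about 4 N to move at any angle, and the wheel stays where it is left. Each turn lowers the ram and cap by 8 mm.
- syrup: Loose bystander: amber glass bottle with yellow cap, 52 mm diameter, 115 mm tall, upright; origin at the centre of its underside.
- perfume: Loose bystander: square amber perfume bottle, 50 x 50 mm, 133 mm tall with its flared black cap; origin at the centre of its underside.
- vial: Loose bystander: thin clear sample vial with white cap, 23 mm diameter, 64 mm tall, standing upright; origin at the centre of its underside.
- jar: Loose bystander: low white jar with blue lid, 60 mm diameter, 60 mm tall; origin at the centre of its underside.
Not all that is in view belongs to the job. What is meant by the press is not brown, and is the smaller of those in its own colour.

How it is judged:
On the way, in this order (a step that is already met when the one before it is completed fails the run):
1. the wheel has been pushed through a quarter turn clockwise (value of joint wheel between 1.5708 and 3.1416 rad), for 0.05 s.
2. the wheel has passed half a turn (value of joint wheel between 3.1416 and 4.7124 rad), for 0.05 s.
3. the wheel has passed three quarters of a turn (value of joint wheel above 4.7124 rad), for 0.05 s.
At the end, for the whole second after the job is handed in: The wheel stands still exactly one turn clockwise from its start, within 0.2 rad (about 11 degrees, 12 mm at the handle) either way, and the loose bottles, vial and jar stand upright (within 0.15 rad) within 20 mm of where they began (value of joint wheel between 6.0832 and 6.4832 rad and velocity of joint wheel between -0.05 and 0.05 rad/s and distance of each of syrup, perfume, vial, jar from where it was at the start of the episode below 0.02 m and angle between each of syrup, perfume, vial, jar's own z axis and vertical below 0.15 rad); the robot touches nothing.
It fails at once if the wheel is pushed well past one turn (more than 0.4 rad too far) (value of joint wheel above 6.6832 rad).
It fails at once if the wheel is spun (faster than 4 rad/s) (velocity of joint wheel above 4 rad/s or velocity of joint wheel below -4 rad/s).
It fails at once if the handle is taken between the fingers instead of pushed (horizontal distance between the grasp point and handle below 0.01 m and height (world z) of the grasp point below 0.246 m).
It fails at once if a loose bottle, vial or jar is lifted, tipped or moved more than 20 mm (distance of any of syrup, perfume, vial, jar from where it was at the start of the episode above 0.02 m or angle between any of syrup, perfume, vial, jar's own z axis and vertical above 0.15 rad).
It also fails if it takes over 64 s, if anything falls off the work surface, if the arm or the gripper's body presses on something with over 40 N, if the wrist force passes 120 N, or if a joint passes its speed limit or range.

### The arm

A 6-joint arm with a two-finger parallel gripper is mounted at the origin on the work surface. World frame = base frame: x ahead of the robot, y to its left, z up, the work surface at z = 0. Lengths are in m, angles in rad, forces in N, time in s.
With the tool pointing down it reaches from about 0.25 to 0.775 m from the base axis. Payload 4 kg.
Tool frame: the origin (TCP) lies midway between the tips of the shut fingers; the grasp point (between the pads) lies 19 mm behind it (robot.tcp_to_grasp is the distance from the TCP to the grasp point, in m); x points along the fingers, y is the direction in which the jaws open and shut, and the axes are right-handed (so a half turn about x gives the same grasp; the last joint's range is limited). The gripper opens to 94 mm and grips with 3 to 60 N. Pads are 16 mm wide; open, the fingers measure 119 mm over their backs; the gripper's body (75 mm by 177 mm) begins 78 mm behind the grasp point.
Start: joints at [1.182, 0.087, 1.371, -0, 1.684, -0.103], TCP at [0.155, 0.528, 0.206] pointing down, gripper open.
Joint ranges: [-3.1, 3.1], [-0.76, 2.03], [0.27, 2.55], [-1.08, 4.22], [0.17, 2.65], [-2.57, 2.57]. Speed limits (rad/s): [2.79, 2.79, 3.14, 3.14, 3.14, 3.14].

### API

Orientations are given as [roll, pitch, yaw] about the fixed x, y, z axes, in that order (R = Rz(yaw) Ry(pitch) Rx(roll)).
In Python, from bench import robot gives the robot as it stands.
- The arm moves only by the tool send_rows, never from a script. Its argument "increments" is a list of rows, each a list of 5 numbers: the opening, from -1 (shut) to 1 (fully open), so that 0 is half open, then the shift along the tool's x, y, z in m, then the turn about the tool's x in rad. In form: [[hand, tx, ty, tz, roll], ...]. A call has 1 to 5 rows; each row is the pose to reach, as a shift and turn from the pose commanded when the call began, along the tool's axes at that moment; what a row does not reach only later rows make up. A row lasts 1/12 s, in which the tool goes at most 41.7 mm and 7.16 degrees, less where a joint would pass 70% of its speed; a pose out of reach is approached as far as the arm can. A call with a gripper value outside its range is refused whole. The fingers move at their own pace and stop on an object; the grip force is fixed at half the most. Time passes only in rows, so rows that repeat a pose let the fingers close. It gives the time, the measured TCP pose, the force and the opening at its end, in the units of the state.
- robot.get_obs(): the state, without advancing time (a new reading comes with each control period).
- robot.snapshot(name): name is "scene" or "top"; returns a dict with "image" (480x640x3 uint8, red, green, blue), "intrinsics" (3x3 intrinsics, pixels), "world_from_camera" (4x4, takes a point from camera to world coordinates). Camera axes: x right, y down, z forward; pixel columns grow to the right and rows downward; lengths in m; the calibration is good to about 2 mm. A picture is of the moment at which its call begins. There is no depth.
- robot.close_job(): hands the job in, once; it reports no verdict.
The state is a dict: "time": time; "joint_positions": joint angles; "qvel": joint speeds; "joint_torque": joint torques, N m; "tool_pos": TCP position; "ee_rot": TCP orientation; "wrist_force": force on the tool from outside, world axes, zero at the start; "wrist_torque": the same for the moment, N m; "width": finger opening in m.
Only numpy, scipy, OpenCV 4.12 (cv2) and the standard library are available. Lean on these libraries where they do the work, as an engineer would, in place of code of your own. Each camera call takes 0.05 s, during which the arm holds its last target.

## Working session

There is one attempt and no reset: what is moved stays moved. The work goes in short steps, Python scripts to look and compute and a tool call to move; the robot and the scene stay as the last step left them, time stands still between calls to the robot, and variables do not carry over. Pictures are saved under pics/ and viewed, and the job is handed in when it is done.

Besides the shell and the picture viewer there is one more tool, called after ">>>" as a command line: name --pt "numbers of a row" for each row, then --argument value for the rest. send_rows: Moves the arm, as the interface text tells. Its arguments: {"type":"object","properties":{"increments":{"type":"array"}},"required":["increments"]}

```bash
mkdir -p pics; ls; python3 - <<'E'
from bench import robot
import cv2
for n in("scene","top"):
    s=robot.snapshot(n); cv2.imwrite(f"pics/{n}0.png",s["image"][:,:,::-1]); print(n,s["intrinsics"],s["world_from_camera"])
print(robot.get_obs())
E
```

```text
pics
scene [[619.40503896   0.         321.07974819]
 [  0.         619.40503896 231.84381382]
 [  0.           0.           1.        ]] [[-0.01640458  0.8944213  -0.4469244   1.23537562]
 [ 0.99979097  0.00921826 -0.01824947  0.02529258]
 [-0.01220285 -0.44713036 -0.89438556  1.60502776]
 [ 0.          0.          0.          1.        ]]
top [[569.72363232   0.         316.97623439]
 [  0.         569.72363232 247.6365384 ]
 [  0.           0.           1.        ]] [[ 0.06048179 -0.97699395  0.20451109  0.29300181]
 [-0.99816102 -0.05836383  0.01637784 -0.0134763 ]
 [-0.004065   -0.20512556 -0.97872723  1.31721033]
 [ 0.          0.          0.          1.        ]]
{'time': 0.1, 'joint_positions': array([ 1.18191472e+00,  8.78711120e-02,  1.37207948e+00, -3.37445743e-06,
        1.68358699e+00, -1.03108530e-01]), 'qvel': array([-0.00204073, -0.00086951, -0.00172748,  0.00107875,  0.00099596,
       -0.00112365]), 'joint_torque': array([ 1.90316765e-03, -3.41252232e+01, -3.03302228e+01,  7.19783222e-02,
        3.03857506e-02, -1.23150812e-04]), 'tool_pos': array([0.15487015, 0.52724095, 0.20443866]), 'ee_rot': array([-1.6721805 ,  1.56885139, -1.95795396]), 'wrist_force': array([-1.48097664,  0.35743562, -0.56150119]), 'wrist_torque': array([ 0.00500968, -0.05152396,  0.00647904]), 'width': 0.09440544989198407}
```

View pics/scene0.png

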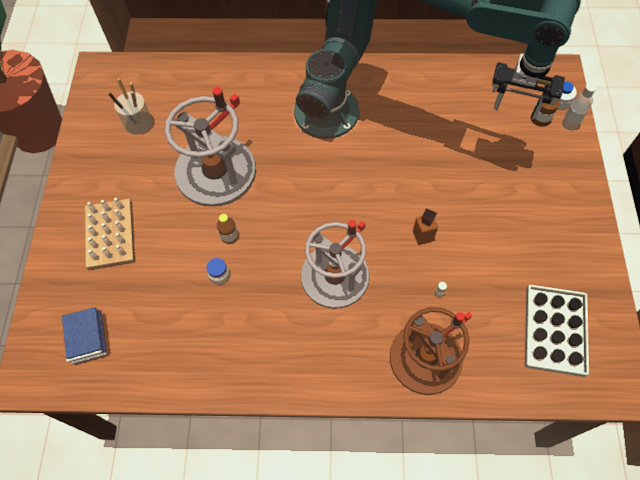

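View pics/top0.png

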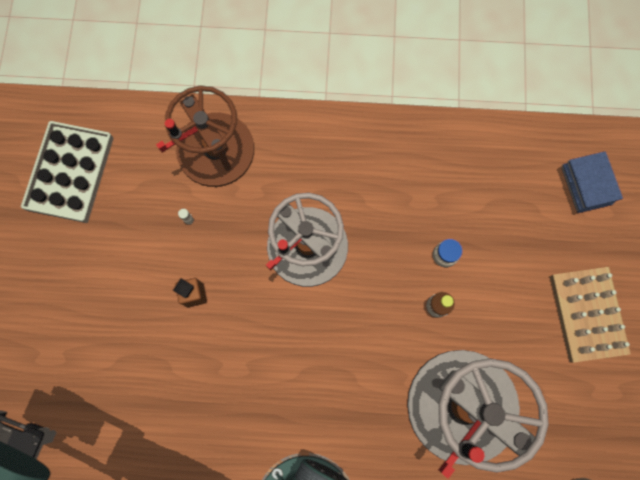

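The small grey press, our target, is at the centre. In the scene view its hub is at about (336,249), the handle top at (352,227) and the pointer at (361,226). In the top view the hub is at about (306,229), the handle at (283,246) and the pointer at (273,264).

```bash
cat > h.py <<'E'
import numpy as np,cv2
from bench import robot
def ray(s,u,z):
    K=s["intrinsics"];T=s["world_from_camera"]
    d=T[:3,:3]@np.linalg.solve(K,[u[0],u[1],1.]);o=T[:3,3]
    return o+d*(z-o[2])/d[2]
def proj(s,p):
    T=np.linalg.inv(s["world_from_camera"]);c=T[:3,:3]@np.array(p)+T[:3,3];q=s["intrinsics"]@c;return q[:2]/q[2]
def red(s,box):
    hsv=cv2.cvtColor(s["image"],cv2.COLOR_RGB2HSV)
    m=(((hsv[...,0]<5)|(hsv[...,0]>174))&(hsv[...,1]>190)&(hsv[...,2]>120)).astype(np.uint8)
    x0,y0,x1,y1=box;k=np.zeros_like(m);k[y0:y1,x0:x1]=m[y0:y1,x0:x1]
    n,l,st,c=cv2.connectedComponentsWithStats(k)
    return [(c[i],st[i]) for i in range(1,n) if st[i,4]>5]
E
python3 - <<'E'
from h import *
S={n:robot.snapshot(n) for n in("scene","top")}
for n,b,h in(("scene",(300,205,380,275),(336,249)),("top",(255,190,350,285),(306,229))):
    s=S[n];print(n,"hub",ray(s,h,.188))
    for c,st in red(s,b):print(c,st,ray(s,c,.236),ray(s,c,.175))
    x0,y0,x1,y1=b;cv2.imwrite(f"pics/{n}z.png",cv2.resize(s["image"][y0:y1,x0:x1,::-1],None,fx=6,fy=6,interpolation=cv2.INTER_CUBIC))
for n,pts in (("scene",{"syrup":(229,236),"perf":(425,237),"vial":(440,293),"jar":(218,275)}),):
    for k,p in pts.items():print(k,ray(S[n],p,.0))
# jar cap / vial cap / syrup cap / perf cap via top
for k,p,z in(("syrup",(447,301),.115),("perf",(183,288),.133),("vial",(184,214),.064),("jar",(449,250),.06)):print(k,ray(S["top"],p,z))
for k,p,z in(("syrup",(224,218),.115),("perf",(429,216),.133),("vial",(442,287),.064),("jar",(217,267),.06)):print(k,ray(S["scene"],p,z))
E
```

```text
scene hub [0.57526851 0.03480468 0.188     ]
[351.88888889 222.55555556] [349 221   7   5  18] [0.52464778 0.07359651 0.236     ] [0.49297976 0.0757488  0.175     ]
[361.375  224.1875] [359 222   5   5  16] [0.5289779  0.09712191 0.236     ] [0.49750282 0.10032242 0.175     ]
[358.33333333 229.66666667] [357 229   3   3   6] [0.54430285 0.08941158 0.236     ] [0.51351061 0.09226855 0.175     ]
[343.42857143 246.14285714] [342 244   4   5   7] [0.58974105 0.05257323 0.236     ] [0.5609734  0.05378878 0.175     ]
top hub [0.56638178 0.03011195 0.188     ]
syrup [ 0.44953204 -0.27367016  0.        ]
perf [ 4.46852248e-01  2.91978201e-01 -2.22044605e-16]
vial [0.61824616 0.32316048 0.        ]
jar [ 0.57168572 -0.29447584  0.        ]
syrup [ 0.44561932 -0.27452117  0.115     ]
perf [0.43748691 0.28125701 0.133     ]
vial [0.61494648 0.3145978  0.064     ]
jar [ 0.56799724 -0.28936595  0.06      ]
syrup [ 0.45135165 -0.27044616  0.115     ]
perf [0.44926074 0.28426522 0.133     ]
vial [0.62579617 0.31775833 0.064     ]
jar [ 0.57305815 -0.28738361  0.06      ]
```

View pics/scenez.png

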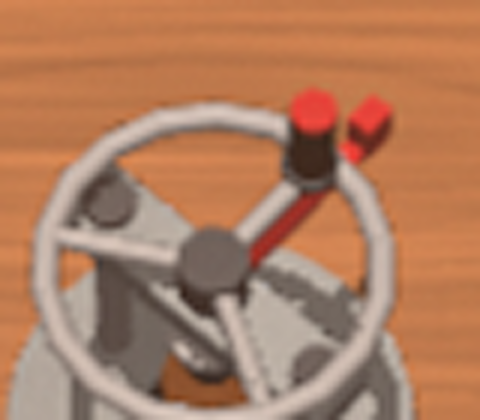

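View pics/topz.png

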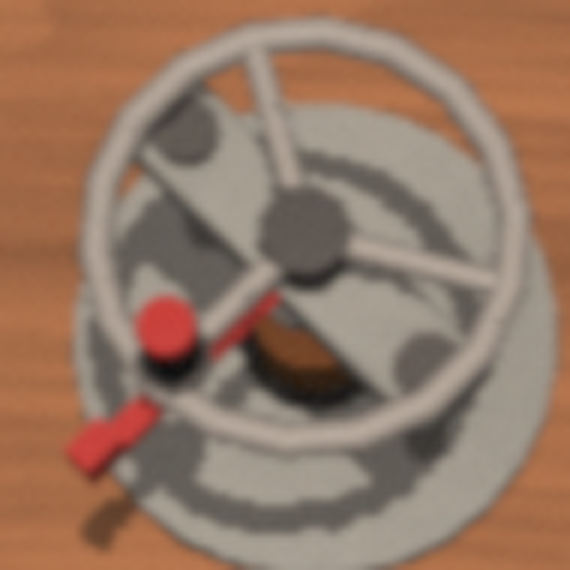

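```bash
python3 - <<'E'
from h import *
S={n:robot.snapshot(n) for n in("scene","top")}
for nm,a,b,z in(("hub",(335.5,247.5),(305.8,227.8),.188),("handle",(352.5,223.3),(282.8,244.5),.236),("ptr",(362,223.8),(271.2,264.5),.175)):
    print(nm,ray(S["scene"],a,z),ray(S["top"],b,z))
# rim ellipse by grey mask -> rays at z .180, circle fit, in both views
for n,pts in(("scene",[(215,110),(40,235),(385,260),(75,155),(350,175),(95,375),(345,380)]),("top",[(310,30),(95,235),(512,215),(300,430),(150,90),(460,90),(450,380)])):
    x0,y0=(300,205) if n=="scene" else (255,190)
    P=np.array([ray(S[n],(x0+u/6,y0+v/6),.184)[:2] for u,v in pts])
    A=np.c_[2*P,np.ones(len(P))];c=np.linalg.lstsq(A,(P**2).sum(1),rcond=None)[0]
    print(n,c[:2],np.sqrt(c[2]+c[:2]@c[:2]))
E
```

```text
hub [0.57110526 0.03351892 0.188     ] [0.56887096 0.03068157 0.188     ]
handle [0.52671792 0.07510302 0.236     ] [0.52118137 0.07123712 0.236     ]
ptr [0.49635466 0.10195777 0.175     ] [0.49109078 0.09657194 0.175     ]
scene [0.57286987 0.03284967] 0.07383133712851435
top [0.56967722 0.0308894 ] 0.07141329811838333
```

```bash
cat >> h.py <<'E'
from scipy.spatial.transform import Rotation as Ro
HUB=np.array([.571,.032]); TH0=np.deg2rad(139); RH=.062; HY,HZ,RP=.0125,.008,.010
def R0():
    return Ro.from_euler("xyz",robot.get_obs()["ee_rot"]).as_matrix()
def D(t,R):
    # distance from finger centre to handle centre along world dir t (2D), box (HY,HZ) grown by RP
    a,b=abs(R[:2,1]@t),abs(R[:2,2]@t)
    s=np.linspace(0,.05,5001); q=np.c_[np.maximum(a*s-HY,0),np.maximum(b*s-HZ,0)]
    return s[np.hypot(*q.T)<=RP][-1]
def F(w,R,gap=0):
    th=TH0-w; t=np.array([np.sin(th),-np.cos(th)]); H=HUB+RH*np.array([np.cos(th),np.sin(th)])
    return H-(D(t,R)+gap)*t
def rows(targets,cur,R):
    return [[-1]+[round(float(v),3) for v in R.T@(np.array(p)-cur)]+[0] for p in targets]
E
python3 - <<'E'
from h import *
R=R0();o=robot.get_obs();print(R.round(3))
p=np.r_[F(0,R,.012),.27];print(p, R.T@(p-o["tool_pos"]))
E
```

```text
[[-0.     0.282  0.959]
 [-0.001  0.959 -0.282]
 [-1.    -0.001 -0.   ]]
[0.50027497 0.04514385 0.27      ] [-0.06468598 -0.36551231  0.46725981]
```

>>> send_rows --pt "-1 -0.04 0 0 0" --pt "-1 -0.065 -0.012 0.015 0" --pt "-1 -0.065 -0.036 0.046 0" --pt "-1 -0.065 -0.06 0.077 0" --pt "-1 -0.065 -0.084 0.108 0"

```text
time: 0.72
tool_pos: [0.2355, 0.4158, 0.2711]
ee_rot: [1.09, 1.569, 0.806]
wrist_force: [0.2, 0.3, -1.0]
width: 0.0641
```

>>> send_rows --pt "-1 0 -0.024 0.031 0" --pt "-1 0 -0.048 0.062 0" --pt "-1 0 -0.072 0.093 0" --pt "-1 0 -0.096 0.124 0" --pt "-1 0 -0.12 0.155 0"

```text
time: 1.13
tool_pos: [0.3505, 0.2562, 0.2707]
ee_rot: [0.852, 1.57, 0.567]
wrist_force: [1.0, -0.0, -0.6]
width: 0.0312
```

>>> send_rows --pt "-1 0 -0.024 0.031 0" --pt "-1 0 -0.048 0.062 0" --pt "-1 0 -0.072 0.093 0" --pt "-1 0 -0.096 0.124 0" --pt "-1 0 -0.12 0.155 0"

```text
time: 1.55
tool_pos: [0.4655, 0.0971, 0.2707]
ee_rot: [0.732, 1.57, 0.446]
wrist_force: [-0.0, 0.7, -0.2]
width: 0.0002
```

```bash
python3 - <<'E'
from h import *
R=R0();o=robot.get_obs();print(R.round(3),o["tool_pos"],o["width"],o["time"],o["wrist_force"])
p=np.r_[F(0,R,.012),.27];print(p, R.T@(p-o["tool_pos"]))
E
```

```text
[[ 0.001  0.282  0.959]
 [ 0.     0.959 -0.282]
 [-1.     0.001  0.001]] [0.46549962 0.09714753 0.2706741 ] 0.00018735583166742335 1.55 [-0.03772732  0.7365386  -0.17689844]
[0.50028153 0.0451514  0.27      ] [ 0.00068089 -0.04006803  0.04804085]
```

>>> send_rows --pt "-1 0 -0.02 0.024 0" --pt "-1 0 -0.04 0.048 0" --pt "-1 0.034 -0.04 0.048 0" --pt "-1 0.067 -0.04 0.048 0" --pt "-1 0.067 -0.04 0.048 0"

```text
time: 1.97
tool_pos: [0.4948, 0.0464, 0.1946]
ee_rot: [-2.884, 1.554, 3.112]
wrist_force: [-1.4, -0.1, -2.6]
width: 0.0004
```

```bash
python3 - <<'E'
from h import *
o=robot.get_obs();print(o["tool_pos"],o["wrist_force"])
for n,b in(("scene",(280,160,420,300)),("top",(230,180,370,320))):
    s=robot.snapshot(n);x0,y0,x1,y1=b;cv2.imwrite(f"pics/{n}1.png",cv2.resize(s["image"][y0:y1,x0:x1,::-1],None,fx=4,fy=4,interpolation=cv2.INTER_CUBIC))
E
```

```text
[0.49475887 0.04641906 0.19457459] [-1.35061951 -0.09880389 -2.6431166 ]
```

View pics/scene1.png

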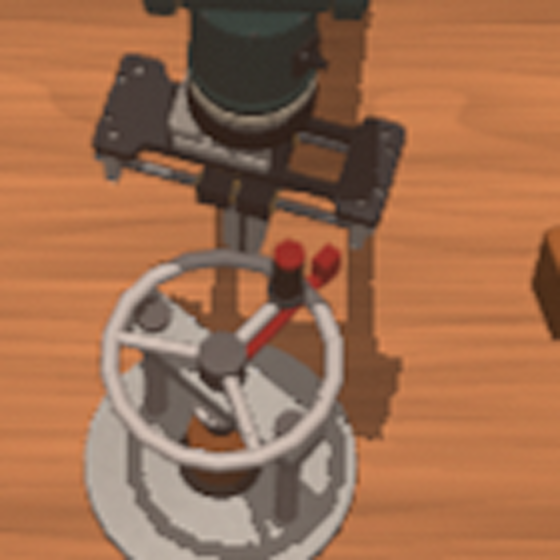

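View pics/top1.png

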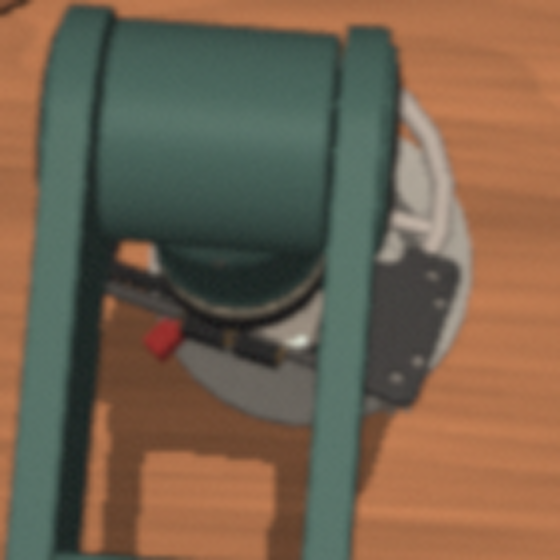

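Scene picture: the shut fingers hang beside the rim at about zoom (245,240), just behind the handle at (290,250). The arm hides the wheel in the top view. The measured TCP is a few mm off the command, so I'll let it settle.

>>> send_rows --pt "-1 0 0 0 0" --pt "-1 0 0 0 0" --pt "-1 0 0 0 0"

```text
time: 2.32
tool_pos: [0.501, 0.0475, 0.2066]
ee_rot: [0.276, 1.565, -0.009]
wrist_force: [0.7, -0.5, 0.8]
width: 0.0002
```

```bash
python3 - <<'E'
from h import *
o=robot.get_obs();print(o["tool_pos"],o["wrist_force"],o["time"]);print(R0().round(3))
E
```

```text
[0.50097118 0.04745262 0.20657688] [ 0.71452106 -0.54441579  0.77070309] 2.3167
[[ 0.006  0.281  0.96 ]
 [-0.     0.96  -0.281]
 [-1.     0.002  0.005]]
```

```bash
cat > plan.py <<'E'
from h import *
import sys
R=np.array([[0,.282,.959],[0,.959,-.282],[-1,0,0]])
def plan(cmd,ws,gap=0):
    # cmd: commanded tool xy(world) ; prints calls of 5 rows
    cmd=np.array(cmd)
    for i in range(0,len(ws),5):
        out=[]
        for w in ws[i:i+5]:
            d=R[:2,1:].T@(F(w,R,gap)-cmd); out.append([-1,0,round(d[0],3),round(d[1],3),0])
        cmd=cmd+R[:2,1:]@np.array(out[-1][2:4]); print(out,"w",np.round(ws[i:i+5][-1],2),"cmd",cmd.round(4))
E
python3 - <<'E'
from plan import *
plan((.4993,.0475),list(np.arange(-.1,6.3,.1)))
E
```

```text
[[-1, 0, np.float64(0.003), np.float64(0.007), 0], [-1, 0, np.float64(0.009), np.float64(0.007), 0], [-1, 0, np.float64(0.015), np.float64(0.007), 0], [-1, 0, np.float64(0.022), np.float64(0.008), 0], [-1, 0, np.float64(0.029), np.float64(0.011), 0]] w 0.3 cmd [0.518  0.0722]
[[-1, 0, np.float64(0.006), np.float64(0.003), 0], [-1, 0, np.float64(0.013), np.float64(0.007), 0], [-1, 0, np.float64(0.019), np.float64(0.012), 0], [-1, 0, np.float64(0.024), np.float64(0.018), 0], [-1, 0, np.float64(0.028), np.float64(0.023), 0]] w 0.8 cmd [0.548  0.0926]
[[-1, 0, np.float64(0.004), np.float64(0.006), 0], [-1, 0, np.float64(0.007), np.float64(0.012), 0], [-1, 0, np.float64(0.01), np.float64(0.019), 0], [-1, 0, np.float64(0.011), np.float64(0.025), 0], [-1, 0, np.float64(0.012), np.float64(0.031), 0]] w 1.3 cmd [0.5811 0.0953]
[[-1, 0, np.float64(0.001), np.float64(0.006), 0], [-1, 0, np.float64(0.001), np.float64(0.012), 0], [-1, 0, np.float64(0.001), np.float64(0.018), 0], [-1, 0, np.float64(0.0), np.float64(0.023), 0], [-1, 0, np.float64(-0.001), np.float64(0.028), 0]] w 1.8 cmd [0.6077 0.
[... 1818 characters left out ...]
), 0], [-1, 0, np.float64(0.004), np.float64(-0.016), 0], [-1, 0, np.float64(0.007), np.float64(-0.022), 0], [-1, 0, np.float64(0.011), np.float64(-0.027), 0]] w 5.3 cmd [ 0.5184 -0.0081]
[[-1, 0, np.float64(0.004), np.float64(-0.006), 0], [-1, 0, np.float64(0.009), np.float64(-0.011), 0], [-1, 0, np.float64(0.015), np.float64(-0.015), 0], [-1, 0, np.float64(0.021), np.float64(-0.019), 0], [-1, 0, np.float64(0.027), np.float64(-0.022), 0]] w 5.8 cmd [0.5049 0.024 ]
[[-1, 0, np.float64(0.007), np.float64(-0.002), 0], [-1, 0, np.float64(0.013), np.float64(-0.003), 0], [-1, 0, np.float64(0.019), np.float64(-0.005), 0], [-1, 0, np.float64(0.025), np.float64(-0.005), 0]] w 6.2 cmd [0.5071 0.0494]
```

>>> send_rows --pt "-1 0 0.003 0.007 0" --pt "-1 0 0.009 0.007 0" --pt "-1 0 0.015 0.007 0" --pt "-1 0 0.022 0.008 0" --pt "-1 0 0.029 0.011 0"

```text
time: 2.73
tool_pos: [0.5178, 0.0724, 0.204]
ee_rot: [-2.663, 1.57, -2.948]
wrist_force: [-3.5, -2.6, 2.8]
width: 0.0007
```

>>> send_rows --pt "-1 0 0.006 0.003 0" --pt "-1 0 0.013 0.007 0" --pt "-1 0 0.019 0.012 0" --pt "-1 0 0.024 0.018 0" --pt "-1 0 0.028 0.023 0"

```text
time: 3.15
tool_pos: [0.5489, 0.0934, 0.2033]
ee_rot: [2.205, 1.57, 1.921]
wrist_force: [-4.3, 0.8, 3.3]
width: 0.0004
```

```bash
cat > look.py <<'E'
from h import *
import sys
o=robot.get_obs();print(o["tool_pos"],o["wrist_force"],o["time"])
s=robot.snapshot("scene");x0,y0,x1,y1=280,160,420,300
cv2.imwrite(f"pics/{sys.argv[1]}.png",cv2.resize(s["image"][y0:y1,x0:x1,::-1],None,fx=5,fy=5,interpolation=cv2.INTER_CUBIC)[:600])
for c,st in red(s,(300,190,390,290)):
    P=ray(s,c,.236)[:2];d=P-np.array([.572,.0335]);print(c.round(1),st[4],P.round(4),"r",np.hypot(*d).round(4),"w",np.round((TH0-np.arctan2(d[1],d[0]))%(2*np.pi),3))
E
python3 look.py a2
```

```text
[0.54887175 0.09335255 0.20326753] [-4.29306259  0.83103565  3.3066778 ] 3.15
```

View pics/a2.png

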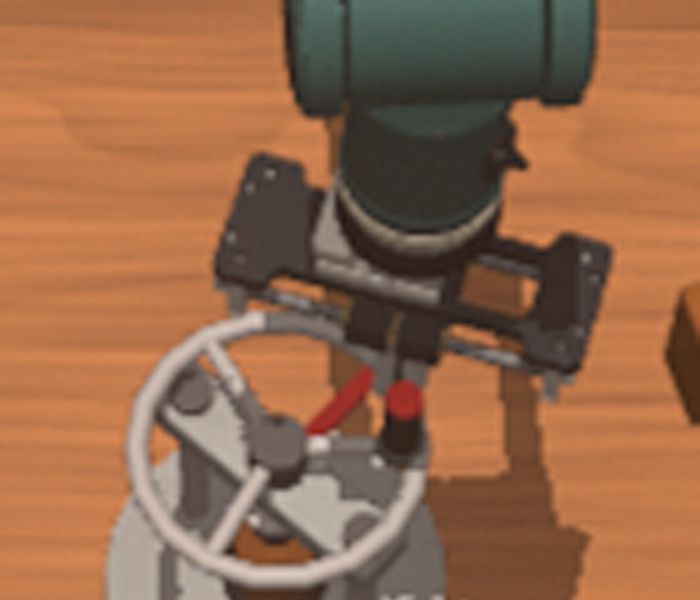

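The handle's red top is now at about (360.8,240.4) in scene pixels, with the finger pushing from behind. The force is about 4 N, as specified. I'll check the angle against the plan.

```bash
python3 - <<'E'
from h import *
s=robot.snapshot("scene");P=ray(s,(360.8,240.4),.236)[:2];d=P-np.array([.572,.0335]);print(P,np.hypot(*d),TH0-np.arctan2(d[1],d[0]))
E
```

```text
[0.57372236 0.09514694] 0.06167099789510388 0.8831431495092112
```

>>> send_rows --pt "-1 0 0.004 0.006 0" --pt "-1 0 0.007 0.012 0" --pt "-1 0 0.01 0.019 0" --pt "-1 0 0.011 0.025 0" --pt "-1 0 0.012 0.031 0"

```text
time: 3.67
tool_pos: [0.5817, 0.0948, 0.2029]
ee_rot: [-2.716, 1.569, -3.002]
wrist_force: [-4.5, 0.7, -0.5]
width: 0.0004
```

>>> send_rows --pt "-1 0 0.001 0.006 0" --pt "-1 0 0.001 0.012 0" --pt "-1 0 0.001 0.018 0" --pt "-1 0 0 0.023 0" --pt "-1 0 -0.001 0.028 0"

```text
time: 4.08
tool_pos: [0.6082, 0.086, 0.203]
ee_rot: [2.924, 1.57, 2.638]
wrist_force: [-4.1, 1.5, -2.2]
width: 0.0007
```

>>> send_rows --pt "-1 0 -0.001 0.006 0" --pt "-1 0 -0.004 0.011 0" --pt "-1 0 -0.007 0.017 0" --pt "-1 0 -0.011 0.022 0" --pt "-1 0 -0.015 0.027 0"

```text
time: 4.5
tool_pos: [0.631, 0.064, 0.2036]
ee_rot: [0.583, 1.568, 0.298]
wrist_force: [1.0, 4.9, -2.0]
width: 0.0004
```

```bash
python3 look.py a3
```

```text
[0.63102974 0.06401122 0.20356595] [ 0.95199743  4.88586581 -2.03152178] 4.5
```

View pics/a3.png

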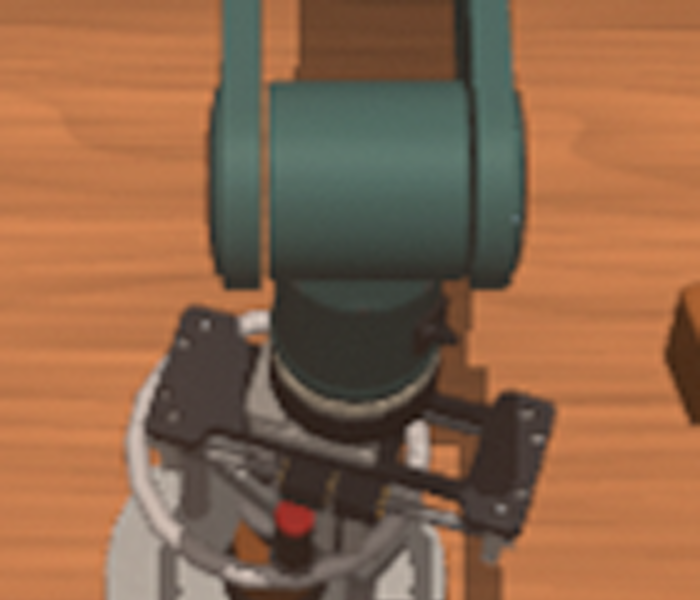

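Handle top at about (339,263.8) in scene pixels and still being pushed from behind; the reaction points +y, as it should.

```bash
python3 - <<'E'
from h import *
s=robot.snapshot("scene");P=ray(s,(339,263.8),.236)[:2];d=P-np.array([.572,.0335]);print(P,np.hypot(*d),TH0-np.arctan2(d[1],d[0]))
E
```

```text
[0.63685294 0.04192643] 0.06539807373783121 2.2968001235167517
```

>>> send_rows --pt "-1 0 -0.006 0.005 0" --pt "-1 0 -0.012 0.009 0" --pt "-1 0 -0.018 0.012 0" --pt "-1 0 -0.024 0.015 0" --pt "-1 0 -0.031 0.017 0"

```text
time: 5.02
tool_pos: [0.6375, 0.029, 0.2038]
ee_rot: [0.558, 1.57, 0.272]
wrist_force: [0.8, 4.1, -1.4]
width: 0.0003
```

>>> send_rows --pt "-1 0 -0.006 0.001 0" --pt "-1 0 -0.012 0.002 0" --pt "-1 0 -0.018 0.003 0" --pt "-1 0 -0.024 0.003 0" --pt "-1 0 -0.03 0.002 0"

```text
time: 5.43
tool_pos: [0.6312, -0.0009, 0.2039]
ee_rot: [-0.109, 1.569, -0.396]
wrist_force: [2.5, 3.1, -0.6]
width: 0.0002
```

>>> send_rows --pt "-1 0 -0.007 -0.002 0" --pt "-1 0 -0.014 -0.005 0" --pt "-1 0 -0.02 -0.009 0" --pt "-1 0 -0.027 -0.014 0" --pt "-1 0 -0.032 -0.019 0"

```text
time: 5.85
tool_pos: [0.603, -0.0268, 0.2038]
ee_rot: [-0.787, 1.569, -1.074]
wrist_force: [3.7, -0.5, 0.3]
width: 0.0006
```

>>> send_rows --pt "-1 0 -0.005 -0.006 0" --pt "-1 0 -0.009 -0.011 0" --pt "-1 0 -0.012 -0.018 0" --pt "-1 0 -0.015 -0.024 0" --pt "-1 0 -0.017 -0.03 0"

```text
time: 6.27
tool_pos: [0.5691, -0.033, 0.2037]
ee_rot: [0.515, 1.57, 0.229]
wrist_force: [3.9, -0.1, -0.3]
width: 0.0004
```

```bash
python3 look.py a4
```

```text
[ 0.56910609 -0.03298046  0.20373286] [ 3.8978224  -0.08094591 -0.26588995] 6.2667
[361.5 224. ] 22 [0.5285 0.0974] r 0.0774 w 0.257
[358.5 229.5] 8 [0.5438 0.0898] r 0.063 w 0.392
```

View pics/a4.png

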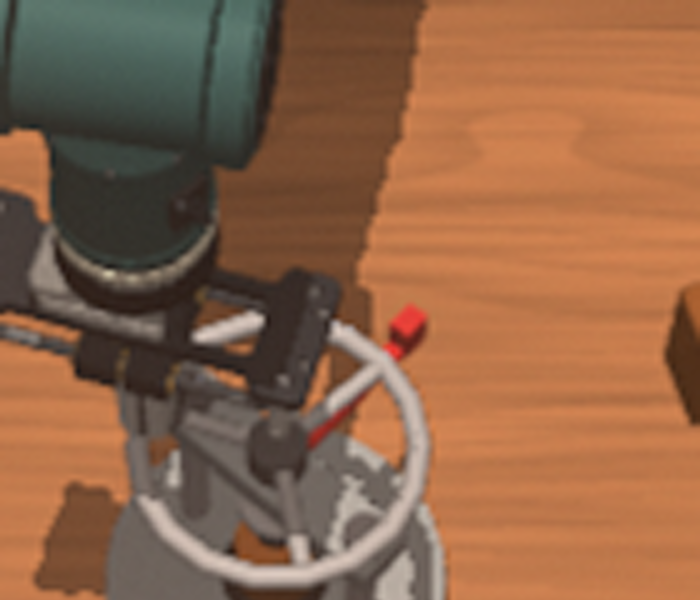

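The handle is now behind the gripper. The visible spokes, one near the pointer and one toward (300,550), fit w≈4.3. I'll continue.

>>> send_rows --pt "-1 0 -0.001 -0.006 0" --pt "-1 0 -0.002 -0.012 0" --pt "-1 0 -0.002 -0.018 0" --pt "-1 0 -0.002 -0.024 0" --pt "-1 0 -0.002 -0.029 0"

```text
time: 6.73
tool_pos: [0.5411, -0.0265, 0.2037]
ee_rot: [0.237, 1.57, -0.048]
wrist_force: [4.2, -0.4, 1.4]
width: 0.0007
```

>>> send_rows --pt "-1 0 0.001 -0.006 0" --pt "-1 0 0.002 -0.011 0" --pt "-1 0 0.004 -0.016 0" --pt "-1 0 0.007 -0.022 0" --pt "-1 0 0.011 -0.027 0"

```text
time: 7.15
tool_pos: [0.5173, -0.0089, 0.2034]
ee_rot: [-2.315, 1.569, -2.601]
wrist_force: [1.0, -3.2, 2.5]
width: 0.0005
```

>>> send_rows --pt "-1 0 0.004 -0.006 0" --pt "-1 0 0.009 -0.011 0" --pt "-1 0 0.015 -0.015 0" --pt "-1 0 0.021 -0.019 0" --pt "-1 0 0.027 -0.022 0"

```text
time: 7.57
tool_pos: [0.5044, 0.0244, 0.2033]
ee_rot: [-2.928, 1.57, 3.07]
wrist_force: [-1.2, -4.5, 2.3]
width: 0.0007
```

```bash
python3 look.py a5
```

```text
[0.50442371 0.0243987  0.20327143] [-1.17469127 -4.54602571  2.27081347] 7.5667
[340.8 217.5] 17 [0.5108 0.046 ] r 0.0625 w 5.77
[361.3 224.1] 9 [0.5288 0.097 ] r 0.0768 w 0.258
[343.3 245.2] 13 [0.5871 0.0523] r 0.0241 w 1.532
```

View pics/a5.png

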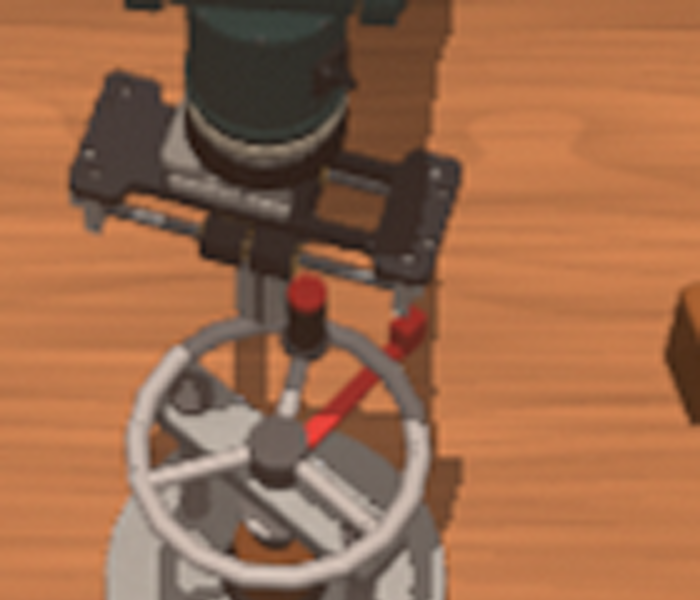

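The handle top is at (341,217.5), which gives w≈5.77 against a planned 5.8. One more short push, then a check.

>>> send_rows --pt "-1 0 0.007 -0.002 0" --pt "-1 0 0.013 -0.003 0" --pt "-1 0 0.019 -0.005 0" --pt "-1 0 0.025 -0.005 0" --pt "-1 0 0.025 -0.005 0"

```text
time: 8.03
tool_pos: [0.5075, 0.0506, 0.2032]
ee_rot: [2.056, 1.569, 1.772]
wrist_force: [0.3, -1.0, 0.3]
width: 0.0009
```

```bash
python3 look.py a6
```

```text
[0.50753632 0.0505944  0.20315148] [ 0.30812416 -0.97250015  0.30530938] 8.0333
[350.6 221.7] 14 [0.5223 0.0703] r 0.0618 w 6.206
[343.  246.2] 6 [0.5898 0.0515] r 0.0253 w 1.635
```

View pics/a6.png

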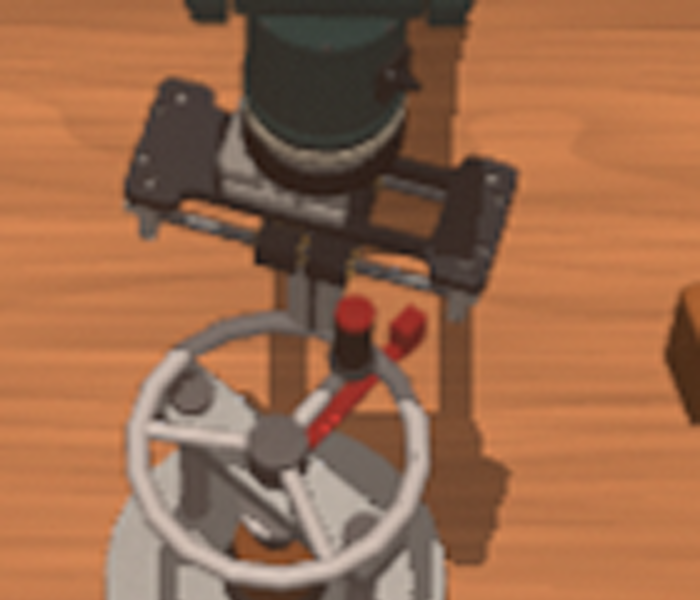

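w≈6.2 (mask centroid (350.6,221.7), against (351.9,222.6) at the start). One 4–5 mm nudge will finish it, then I back off along the path and lift.

>>> send_rows --pt "-1 0 0.003 0 0" --pt "-1 0 0.005 0.001 0" --pt "-1 0 0.005 0.001 0" --pt "-1 0 0.005 0.001 0"

```text
time: 8.42
tool_pos: [0.5097, 0.0536, 0.2031]
ee_rot: [2.746, 1.57, 2.46]
wrist_force: [-0.9, -2.3, -0.2]
width: 0.0001
```

>>> send_rows --pt "-1 0 -0.008 -0.003 0" --pt "-1 0 -0.02 -0.006 0" --pt "-1 -0.02 -0.025 -0.008 0" --pt "-1 -0.05 -0.025 -0.008 0" --pt "-1 -0.08 -0.025 -0.008 0"

```text
time: 8.83
tool_pos: [0.4937, 0.0311, 0.2835]
ee_rot: [2.948, 1.568, 2.662]
wrist_force: [0.2, -0.1, 1.0]
width: 0.0004
```

>>> send_rows --pt "-1 0 -0.02 -0.02 0" --pt "-1 0 -0.04 -0.05 0" --pt "-1 0 -0.06 -0.08 0" --pt "-1 0 -0.06 -0.1 0" --pt "-1 0 -0.06 -0.1 0"

```text
time: 9.25
tool_pos: [0.3794, 0.0023, 0.2848]
ee_rot: [0.517, 1.568, 0.231]
wrist_force: [-0.1, 0.1, -0.0]
width: 0.0008
```

```bash
python3 look.py a7; python3 - <<'E'
from h import *
s=robot.snapshot("scene");cv2.imwrite("pics/full7.png",s["image"][:,:,::-1])
E
```

```text
[0.37941338 0.00234021 0.28482869] [-0.06039329  0.08102601 -0.00755522] 9.25
[351.8 222.6] 26 [0.5247 0.0733] r 0.0618 w 6.267
[361.4 223.9] 17 [0.5281 0.0972] r 0.0774 w 0.252
[358.5 229.5] 8 [0.5438 0.0898] r 0.063 w 0.392
[342.8 246.5] 6 [0.5907 0.0511] r 0.0257 w 1.671
```

View pics/a7.png

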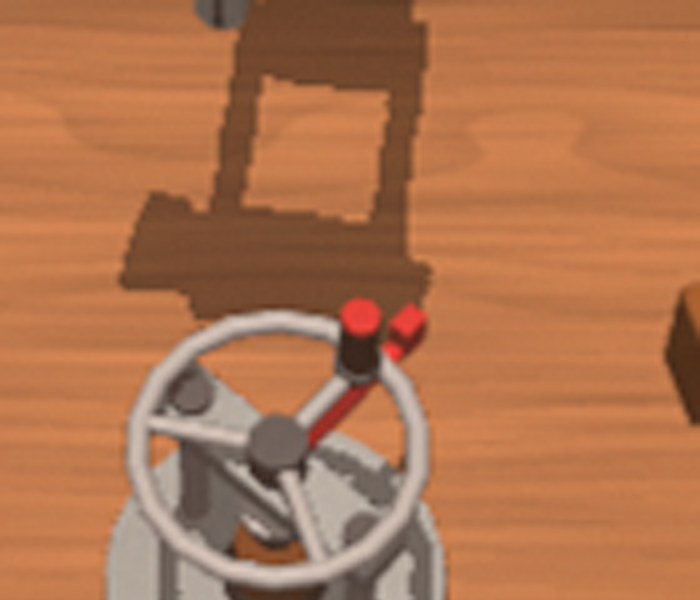

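View pics/full7.png

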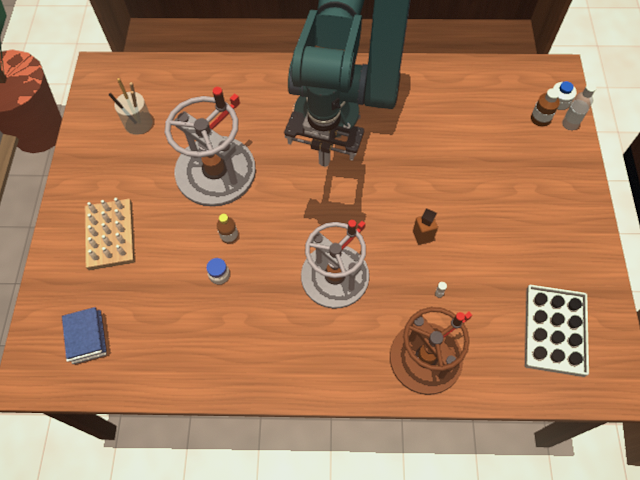

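The handle is back at (351.8,222.6), against (351.9,222.6) at the start. The bottles and jar look unmoved, the hand is clear and the wrist force is about 0.

```bash
python3 - <<'E'
from bench import robot
robot.close_job()
E
```

```text
the job is handed in; nothing more can be done
```

I pushed the small grey press's handle clockwise through one full turn with the shut fingertips, then backed off, lifted clear and handed the job in. No verdict was reported.

- **Wheel:** in the last picture the handle's red top was at (351.8, 222.6) px, against (351.9, 222.6) px at the start. That puts the wheel at about 6.27 rad, within the 0.2 rad allowed. The angle comes from the images, because there was no joint reading.
- **Pushing:** the wrist force was about 4–6 N at the end of the push moves. The handle was hidden by the gripper in the check at about 4.3 rad, so I judged the angle there from the spokes.
- **Bystanders:** the syrup bottle, perfume bottle, vial and jar look upright and unmoved in the final scene view. I compared them by eye and did not measure them again.
- **Hand:** the gripper is clear of the press, with wrist force near 0 N. The clock read 9.3 s at my last reading before handing in.

The two cameras disagreed by 3–8 mm on the first measured positions, so I used averages. The check pictures then agreed with the planned angle to within 0.1 rad.

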